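# Open the loaded test station and hold its arm up

### The arm

A 7-joint arm with a two-finger parallel gripper is mounted at the origin on the work surface. World frame = base frame: x ahead of the robot, y to its left, z up, the work surface at z = 0. Lengths are in m, angles in rad, forces in N, time in s.
With the tool pointing down it reaches from about 0.4 to 0.85 m from the base axis. Payload 10.4 kg.
Tool frame: the origin (TCP) lies on the centre line of the jaws, within the pads' length; the fingertips stand 25 mm ahead of it and the grasp point (between the pads) lies 6 mm ahead of it (manip.tcp_to_tips is the z of the fingertips in the tool frame, in m); z points along the fingers, y is the line along which they close (so a half turn about z gives the same grasp; the last joint's range is limited). The gripper opens to 87 mm and grips with 3 to 60 N. Pads are 19 mm wide; open, the fingers measure 117 mm over their backs; the gripper's body (75 mm by 190 mm) begins 51 mm behind the grasp point.
Start: joints at [-1.236, 0.332, -0.065, 1.46, 0.022, 1.35, -0.088], TCP at [0.219, 0.585, 0.248] pointing down, gripper open.
Joint ranges: [-2.6, 2.6], [-0.5, 2.12], [-1.47, 1.34], [0.16, 2.42], [-1.27, 4.41], [0.06, 2.06], [-2.6, 2.6]. Speed limits (rad/s): [2.22, 2.22, 2.79, 2.79, 3.14, 3.14, 3.14].

### API

Orientations are given as a unit quaternion [w, x, y, z].
In Python, from workcell import manip gives the robot as it stands. The module is installed in compiled form; this text tells all that it offers.
- The arm moves only by the shell command python3 -m creep 'ROWS' [FORCE]. ROWS is JSON, one flat list of numbers, 7 for each row, row after row: the gripper's target within -1 to 1 (shut at 1, half-way at 0, fully open at -1), then the shift along the tool's x, y, z in cm, then the turn, a rotation vector about the tool's x, y, z in degrees. In form: [gripper, x, y, z, ax, ay, az, gripper, x, y, z, ax, ay, az, ...]. A call has 1 to 20 rows; each row is the pose to reach, as a shift and turn from the pose commanded when the call began, along the tool's axes at that moment; what a row does not reach only later rows make up. A row lasts 1/12 s, in which the tool goes at most 41.7 mm and 7.16 degrees, less where a joint would pass 70% of its speed; a pose out of reach is approached as far as the arm can. A call with a gripper value outside its range is refused whole. The fingers move at their own pace and stop on an object; FORCE is the grip in N (left out, the last holds). Time passes only in rows, so rows that repeat a pose let the fingers close. It gives the time, the measured TCP pose, the force, the opening and the grip force at its end, in the units of the state.
- manip.read_state(): the state, without advancing time (a new reading comes with each control period).
- manip.capture(name): name is "scene" or "top"; returns a dict with "color" (480x640x3 uint8, blue, green, red), "fx", "fy", "cx", "cy" (pixels), "R" (3x3) and "t" (3): a world point X has camera coordinates R X + t. Camera axes: x right, y down, z forward; pixel columns grow to the right and rows downward; lengths in m; the calibration is good to about 2 mm. A picture is of the moment at which its call begins. There is no depth.
- manip.sign_off(): hands the job in; it is judged then, once.
Trained networks look in the newest picture that a camera, given by its name, has taken for a name from the list of things; names that differ only in an ending like _2 or _b are one class to them, and where a whole thing is asked for, a point or a joint stands for the part that bears it (a point fixed in the world has none). Each returns a list of dicts, best first, with "p" (0 to 1); they miss things now and then, are a little off and sometimes report something else, mostly with a low value. They report only what shows in the picture. A call takes as long as a camera call. They do not tell look-alikes from the thing itself.
- manip.spot_in(label, camera): "extent" ([left, top, right, bottom] in pixels, round what is visible of it).
The state is a dict: "time": time; "joint_positions": joint angles; "qd": joint speeds; "tau": joint torques, N m; "eef_pos": TCP position; "tcp_rot": TCP orientation; "force": force on the tool from outside, world axes, zero at the start; "wrist_torque": the same for the moment, N m; "opening": finger opening in m; "grip_force": force on a finger pad.
Only numpy, scipy, OpenCV 4.12 (cv2) and the standard library are available. Lean on these libraries where they do the work, as an engineer would, in place of code of your own. Each camera call takes 0.05 s, during which the arm holds its last target. There are 200 camera calls.

### The job

The board that carries the components (shielding cans and pin header) has finished its test: on the station it sits in, draw the latch knob outward against its spring to free the ball, then lift that hold-down arm until its front end is at least 80 mm above its ball, and finish with the gripper still holding it up, still, so that the board can be taken out. Leave the other station, with the bare board, latched down, leave both boards seated and disturb nothing else.

Things in the scene. Friction and masses are not known exactly. Their poses are not given: they have to be found in the camera images.
- jig: Fixed two-station board test jig, front roughly to the robot (yaw within 0.3). Deck 268 x 458 mm, top 50 mm above the table. Origin: centre of underside; x to its back, y to its left. At jig y = +95 (left) and -95 mm (right): a black nest (top 14 mm above deck) centred at jig x = 0, a ball post in front (x = -85 mm), a hold-down arm hinged at the back (x = +85 mm) lying over the board.
- radio_board: Loose green circuit board 90 x 96 x 2 mm with components (two steel shielding cans 5 mm high, a black 56 mm pin header 11 mm high, two small brass connectors). Sits in one of the two nests, left or right varies, under that station's hold-down arm. Origin: centre of its underside.
- blank_board: Loose bare green circuit board of the same 90 x 96 x 2 mm with no components, seated in the other nest. Origin: centre of its underside.
- holddown_left: The left station's hold-down arm: aluminium bar 26 mm wide, two black crosspieces with pressure feet, and in front a socket 42 mm across (top 19 mm above ball centre) over the ball. 0.25 to 0.55 kg with latch. Hinged at its back, 170 mm from the socket; front swings up from level to 69 degrees; no stay, it falls back if let go. Origin: on the hinge axis; x back, y along the axis, z up when shut.
- hinge_left (a point): Middle of the left arm's hinge axis, in line with its bar; the axis runs along jig y, at ball-centre height, 98 mm above the table.
- ball_left (a point): Fixed: centre of the left station's steel ball (25 mm across, on a 10 mm neck), 98 mm above the table; its axes are the jig's.
- nose_left (a point): Centre of the socket in the left arm's front end. Coincides with the ball centre when the arm is down; its height above the ball is how far the arm is raised. Turns with the arm.
- knob_left (a point): Centre of the left latch's black pull knob: a drum 24 mm across, 20 mm long, axis along jig y, on a 10 mm stem (15 mm of it bare between arm and knob) at the arm's front end. When home: 72 mm from the ball toward jig +y (outer side), 14 mm below ball centre, 84 mm above the table. Moves with latch and arm; being round it can turn in a grip as the arm tilts.
- latch_left (a joint): Travel (m) of the left latch, a forked slide in the arm's front end that grips under the ball. 0 = home, locked; grows as the knob is pulled outward along jig +y; stop at 0.020; ball free from about 0.017. Spring: 4 N at home, 9 N at the stop; it draws the latch home when let go, so keep it pulled until the socket is some 30 mm above the ball.
- holddown_right: The right station's hold-down arm: aluminium bar 26 mm wide, two black crosspieces with pressure feet, and in front a socket 42 mm across (top 19 mm above ball centre) over the ball. 0.25 to 0.55 kg with latch. Hinged at its back, 170 mm from the socket; front swings up from level to 69 degrees; no stay, it falls back if let go. Origin: on the hinge axis; x back, y along the axis, z up when shut.
- hinge_right (a point): Middle of the right arm's hinge axis, in line with its bar; the axis runs along jig y, at ball-centre height, 98 mm above the table.
- ball_right (a point): Fixed: centre of the right station's steel ball (25 mm across, on a 10 mm neck), 98 mm above the table; its axes are the jig's.
- nose_right (a point): Centre of the socket in the right arm's front end. Coincides with the ball centre when the arm is down; its height above the ball is how far the arm is raised. Turns with the arm.
- knob_right (a point): Centre of the right latch's black pull knob: a drum 24 mm across, 20 mm long, axis along jig y, on a 10 mm stem (15 mm of it bare between arm and knob) at the arm's front end. When home: 72 mm from the ball toward jig -y (outer side), 14 mm below ball centre, 84 mm above the table. Moves with latch and arm; being round it can turn in a grip as the arm tilts.
- latch_right (a joint): Travel (m) of the right latch, a forked slide in the arm's front end that grips under the ball. 0 = home, locked; grows as the knob is pulled outward along jig -y; stop at 0.020; ball free from about 0.017. Spring: 4 N at home, 9 N at the stop; it draws the latch home when let go, so keep it pulled until the socket is some 30 mm above the ball.
- meter: Bystander: dark handheld multimeter, 92 x 185 x 36 mm, lying flat beside the jig. Origin: its underside.
- parts_tray: Bystander: black divided parts tray, 110 x 170 x 30 mm, beside the jig. Origin: its underside.
- driver: Bystander: screwdriver 190 mm long, lying in front of the jig. Origin: its middle.
- tape_roll: Bystander: roll of amber tape, 90 mm across, 19 mm high, lying in front of the jig. Origin: its underside.
- attenuator: Bystander: steel and brass RF attenuator, 18 mm across, 34 mm high, standing on the jig's deck between the stations. Origin: its underside.
- screw_pot: Bystander: steel screw pot, 48 mm across, 22 mm high, on the jig's deck between the stations. Origin: its underside.
- solvent_bottle: Bystander: white solvent bottle, 60 mm across, 120 mm high, standing in front of the jig, to its right. Origin: its underside.
There are look-alikes about, which are no part of the job. Leave any purple or red look-alike of the radio_board alone.

How it is judged:
By the outcome, as a careful person would: the job done as asked, in the order asked, and still so for the second after the job is handed in, while the arm keeps its last pose, push and grip.
It also fails if it takes over 38 s, if anything falls off the work surface, if the arm or the gripper's body presses on something with over 40 N, if the wrist force passes 120 N, or if a joint passes its speed limit or range.

## Working session

There is one attempt and no reset: what is moved stays moved. The work goes in short steps, Python scripts to look and compute and a shell command to move; the robot and the scene stay as the last step left them, time stands still between calls to the robot, and variables do not carry over. Pictures are saved under pics/ and viewed, at most 10 in all, crops included, and the job is handed in when it is done.

```bash
mkdir -p pics; cat > h.py <<'E'
import numpy as np, cv2
from workcell import manip
def snap(cam,name=None):
    c=manip.capture(cam)
    if name: cv2.imwrite('pics/'+name,c['color'])
    return c
def proj(c,X):
    p=np.asarray(c['R'])@np.asarray(X)+np.asarray(c['t']); return np.array([c['fx']*p[0]/p[2]+c['cx'],c['fy']*p[1]/p[2]+c['cy']])
def ray(c,u,v,z):
    R=np.asarray(c['R']);d=R.T@np.array([(u-c['cx'])/c['fx'],(v-c['cy'])/c['fy'],1]);o=-R.T@np.asarray(c['t'])
    return o+d*(z-o[2])/d[2]
E
python3 - <<'E'
from h import *
for cam in('scene','top'):
    c=snap(cam,cam+'.png'); print(cam,np.round(-np.asarray(c['R']).T@c['t'],3))
    for l in ['radio_board','blank_board','knob_left','knob_right','holddown_left','holddown_right','ball_left','jig','screw_pot','attenuator','nose_left','solvent_bottle','meter','parts_tray']:
        try: print(l,[(np.round(d['extent']).tolist(),round(d['p'],2)) for d in manip.spot_in(l,cam)][:4])
        except Exception as e: print(l,e)
E
```

```text
scene [ 1.076 -0.503  0.732]
radio_board [([384.0, 156.0, 424.0, 181.0], 0.86), ([459.0, 219.0, 507.0, 245.0], 0.75), ([403.0, 334.0, 457.0, 389.0], 0.75), ([322.0, 224.0, 371.0, 260.0], 0.74)]
blank_board [([260.0, 276.0, 316.0, 319.0], 0.68)]
knob_left []
knob_right [([225.0, 268.0, 260.0, 296.0], 0.74)]
holddown_left [([309.0, 196.0, 394.0, 254.0], 0.75)]
holddown_right [([229.0, 247.0, 341.0, 314.0], 0.95)]
ball_left [([313.0, 220.0, 325.0, 233.0], 0.39)]
jig [([199.0, 195.0, 429.0, 393.0], 0.74), ([192.0, 256.0, 237.0, 289.0], 0.24)]
screw_pot [([333.0, 261.0, 354.0, 290.0], 0.86)]
attenuator [([294.0, 248.0, 305.0, 263.0], 0.66)]
nose_left [([310.0, 196.0, 394.0, 253.0], 0.87), ([226.0, 272.0, 263.0, 292.0], 0.42)]
solvent_bottle [([101.0, 282.0, 144.0, 339.0], 0.58), ([198.0, 192.0, 429.0, 391.0], 0.58), ([306.0, 196.0, 392.0, 258.0], 0.24)]
meter [([327.0, 172.0, 408.0, 219.0], 0.88)]
parts_tray [([112.0, 322.0, 233.0, 417.0], 0.67)]
top [0.446 0.003 1.084]
radio_board [([280.0, 209.0, 324.0, 260.0], 0.92), ([192.0, 351.0, 241.0, 410.0], 0.91), ([114.0, 284.0, 165.0, 333.0], 
[... 293 characters left out ...]
250.0], 0.41)]
holddown_left [([272.0, 184.0, 325.0, 281.0], 0.98)]
holddown_right [([253.0, 306.0, 334.0, 338.0], 0.74), ([360.0, 169.0, 436.0, 260.0], 0.71)]
ball_left [([362.0, 200.0, 409.0, 238.0], 0.53)]
jig [([230.0, 145.0, 456.0, 306.0], 0.81), ([185.0, 249.0, 249.0, 332.0], 0.27)]
screw_pot [([229.0, 148.0, 454.0, 305.0], 0.61), ([328.0, 191.0, 350.0, 208.0], 0.55), ([388.0, 282.0, 429.0, 324.0], 0.34)]
attenuator [([350.0, 239.0, 356.0, 250.0], 0.42)]
nose_left [([270.0, 187.0, 321.0, 285.0], 0.81), ([362.0, 166.0, 437.0, 260.0], 0.49)]
solvent_bottle [([483.0, 288.0, 525.0, 320.0], 0.96)]
meter [([187.0, 247.0, 246.0, 334.0], 0.57)]
parts_tray [([452.0, 197.0, 527.0, 279.0], 0.91)]
```

View pics/top.png

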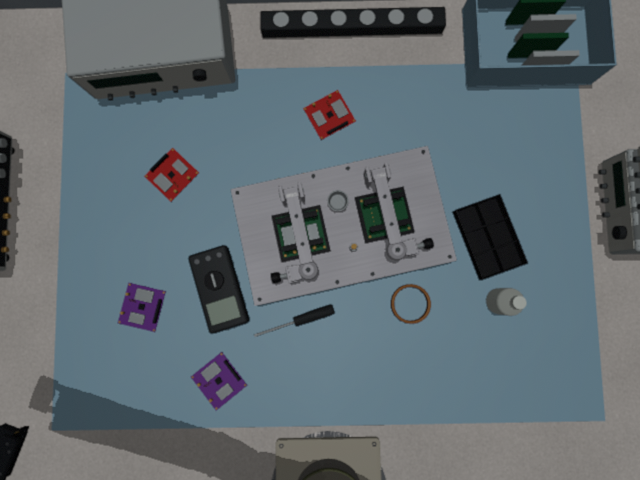

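View pics/scene.png

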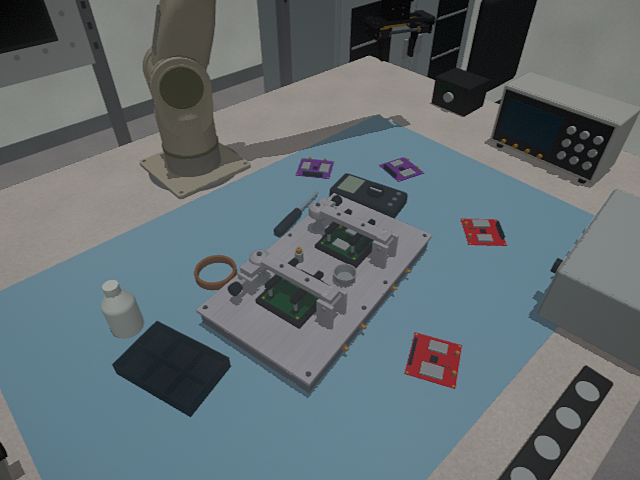

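The top view shows green boards at (302,236) on the left, which has light cans and a dark header, and at (385,215) on the right, which looks bare. The red boards at (330,114) and (171,175) and the purple ones at (142,307) and (219,381) are look-alikes outside the jig. I'll confirm in a crop and fit the jig pose.

```bash
python3 - <<'E'
from h import *
c=snap('top'); im=c['color']
crop=cv2.resize(im[140:310,225:465],None,fx=3.3,fy=3.3,interpolation=cv2.INTER_CUBIC)
cv2.imwrite('pics/crop1.png',crop)
# deck corners: segment by low saturation bright
hsv=cv2.cvtColor(im,cv2.COLOR_BGR2HSV); m=((hsv[...,1]<45)&(hsv[...,2]>90)).astype(np.uint8)
m[:140]=0;m[320:]=0;m[:,:220]=0;m[:,470:]=0
n=max(cv2.findContours(m,0,2)[0],key=cv2.contourArea); r=cv2.minAreaRect(n); b=cv2.boxPoints(r)
P=np.array([ray(c,u,v,.05)[:2] for u,v in b]); print(b.round(1).tolist(),P.round(4).tolist()); 
e=[np.linalg.norm(P[i]-P[i-1]) for i in range(4)]; print(np.round(e,4),P.mean(0))
E
```

```text
[[228.10000610351562, 188.8000030517578], [430.6000061035156, 143.8000030517578], [456.6000061035156, 260.6000061035156], [254.0, 305.70001220703125]] [[0.6716, 0.2118], [0.7649, -0.2478], [0.4989, -0.2932], [0.4095, 0.1549]]
[0.2681 0.469  0.2698 0.4569] [ 0.58624569 -0.04355953]
```

View pics/crop1.png

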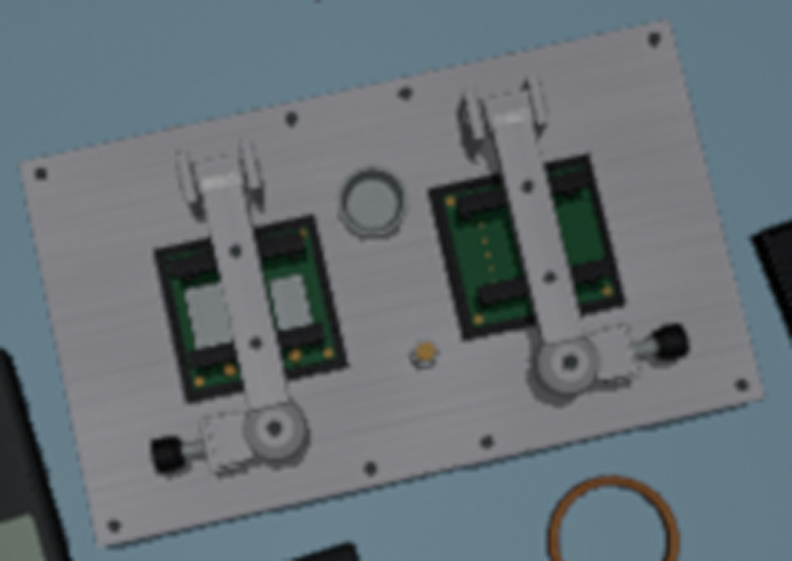

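The crop confirms it. The left station (board at crop ~(250,305)) has steel cans and brass connectors. The right one is bare. So the target is the left arm, with its socket at crop (275,430) and knob at (172,454).

```bash
python3 - <<'E'
from h import *
from scipy.optimize import least_squares
c=snap('top')
obs=[((-134+268,229,.05),(21,160)),((134,-229,.05),(668,20)),((-134,-229,.05),(763,397)),((-134,229,.05),(100,547)),((-85,95,.117),(275,428)),((-85,-95,.117),(570,361)),((-85+0,167,.084),(172,455)),((-85,-167,.084),(668,343))]
obs[0]=((134,229,.05),(21,160))
def W(q,p): 
    x,y=p[0]/1e3,p[1]/1e3; C,S=np.cos(q[2]),np.sin(q[2]); return np.array([q[0]+C*x-S*y,q[1]+S*x+C*y,p[2]])
px=lambda o:np.array([225+(o[0]+.5)/3.3-.5,140+(o[1]+.5)/3.3-.5])
f=lambda q:np.concatenate([proj(c,W(q,p))-px(o) for p,o in obs])
r=least_squares(f,[.586,-.044,-.2],loss='soft_l1');q=r.x;print(q,f(q).round(1))
np.save('q.npy',q)
for n,p in dict(ball=(-85,95,.098),knob=(-85,167,.084),hinge=(85,95,.098)).items(): print(n,W(q,p).round(4))
s=manip.read_state(); print(s); print(manip.tcp_to_tips)
E
```

```text
[ 0.58605191 -0.04332262  0.19859544] [-1.1  0.3  0.7 -0.9  1.2  0.3 -0.8  0.3  0.  -0.   0.2  0.3 -1.2 -0.2
  0.7 -0.3]
ball [0.484 0.033 0.098]
knob [0.4698 0.1036 0.084 ]
hinge [0.6506 0.0666 0.098 ]
{'time': 1.6, 'joint_positions': array([-1.23561542,  0.33218544, -0.06472158,  1.46009688,  0.02161453,
        1.34991141, -0.08848224]), 'qd': array([-0.00131286, -0.00055174,  0.0014226 , -0.00021773,  0.0015446 ,
       -0.00125036,  0.00053085]), 'tau': array([ 2.16276260e-05, -6.23033237e+01,  2.44585332e-02, -3.90116429e+01,
       -6.11558673e-02,  3.15296918e-02, -1.66726016e-05]), 'eef_pos': array([0.21885467, 0.58544787, 0.24758617]), 'tcp_rot': array([2.56182169e-06, 1.77915935e-01, 9.84045689e-01, 4.71898929e-05]), 'force': array([ 0.69349896,  0.47518195, -0.08275773]), 'wrist_torque': array([0.02523613, 0.00825065, 0.03188581]), 'grip_force': 0.0, 'opening': 0.08670949931589456}
0.025
```

```bash
cat >> h.py <<'E'
from scipy.spatial.transform import Rotation as Ro
q=np.load('q.npy'); Rj=Ro.from_euler('z',q[2])
def W(x,y,z): return Rj.apply([x/1e3,y/1e3,0])+[q[0],q[1],z]
def down(yaw=q[2],tilt=0):  # tool y along jig x, z down; tilt deg lifts front of arm (about jig y)
    a=Ro.from_matrix(np.array([[0,1,0],[1,0,0],[0,0,-1.]]))  # tool x->jig y, y->jig x
    return Ro.from_euler('z',yaw)*Ro.from_euler('y',tilt,degrees=True)*a
def to(P,R,s=None,q0=None):
    s=s or manip.read_state(); w=s['tcp_rot']; R0=Ro.from_quat([w[1],w[2],w[3],w[0]])
    best=min((R,R*Ro.from_euler('z',np.pi)),key=lambda r:(R0.inv()*r).magnitude())
    return (R0.inv().apply(np.asarray(P)-s['eef_pos'])*100).round(2),np.degrees((R0.inv()*best).as_rotvec()).round(1)
E
python3 - <<'E'
from h import *
k=W(-85,167,.25); print(k,to(k,down()))
E
```

```text
[0.46977476 0.10362507 0.25      ] (array([-40.37, -36.35,  -0.25]), array([ 0. , -0. , 58.1]))
```

```bash
python3 -m creep '[-1,-40.4,-36.3,0,0,0,58.1, -1,-40.4,-36.3,0,0,0,58.1, -1,-40.4,-36.3,0,0,0,58.1, -1,-40.4,-36.3,0,0,0,58.1, -1,-40.4,-36.3,0,0,0,58.1, -1,-40.4,-36.3,0,0,0,58.1, -1,-40.4,-36.3,0,0,0,58.1, -1,-40.4,-36.3,0,0,0,58.1, -1,-40.4,-36.3,0,0,0,58.1, -1,-40.4,-36.3,0,0,0,58.1, -1,-40.4,-36.3,0,0,0,58.1, -1,-40.4,-36.3,0,0,0,58.1, -1,-40.4,-36.3,0,0,0,58.1, -1,-40.4,-36.3,0,0,0,58.1, -1,-40.4,-36.3,0,0,0,58.1, -1,-40.4,-36.3,0,0,0,58.1, -1,-40.4,-36.3,0,0,0,58.1, -1,-40.4,-36.3,0,0,0,58.1]'
python3 - <<'E'
from h import *
c=snap('scene'); s=manip.read_state(); k=W(-85,167,.09); print(s['eef_pos'],s['time'],to(k,down(),s))
im=c['color'].copy()
for p in [(-85,167,.084),(-85,95,.117),(-85,95,.098),(85,95,.098),(-134,229,.05),(-134,-229,.05),(134,-229,.05),(-85,-167,.084),(-85,-157,.084),(-85,-177,.084)]:
    u=proj(c,W(*p)); cv2.circle(im,tuple(int(round(v*8)) for v in u),6,(0,0,255),-1,shift=3)
cv2.imwrite('pics/s2.png',cv2.resize(im[150:350,180:440],None,fx=3,fy=3,interpolation=cv2.INTER_CUBIC))
E
```

```text
time: 3.1
eef_pos: [0.4697, 0.1053, 0.2475]
tcp_rot: [-0.0, 0.632, 0.775, 0.0]
force: [-0.1, -0.7, 0.1]
opening: 0.087
grip_force: 0.0
[0.46977346 0.10515088 0.24753318] 3.15 (array([-0.15, -0.03, 15.75]), array([-0. , -0. ,  0.2]))
```

View pics/s2.png

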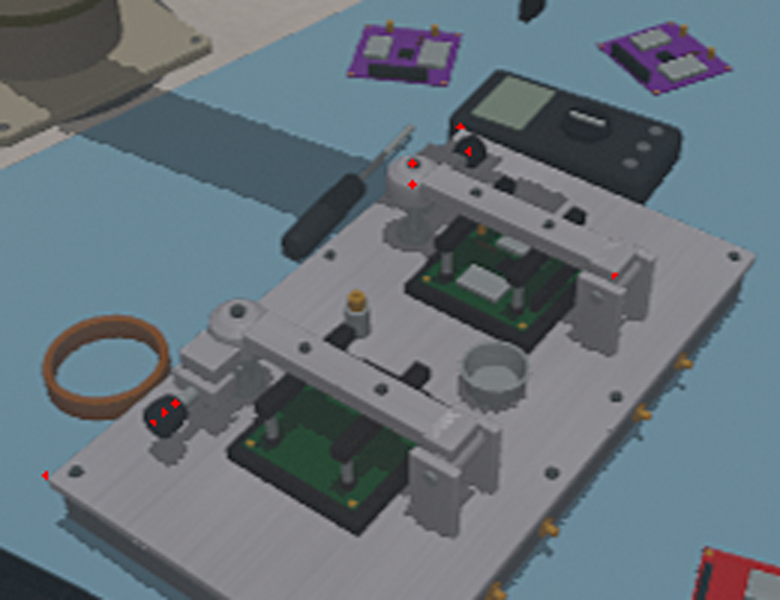

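The overlay matches within 1–2 mm: the left knob marker and the knob are both at ~(469,152), and the socket marker is on the socket. I'll descend and grip.

```bash
python3 -m creep '[-1,-0.1,0,4,0,0,0, -1,-0.1,0,8,0,0,0, -1,-0.1,0,11,0,0,0, -1,-0.1,0,13,0,0,0, -1,-0.1,0,14.5,0,0,0, -1,-0.1,0,15.5,0,0,0, -1,-0.1,0,15.7,0,0,0, -1,-0.1,0,15.7,0,0,0, -1,-0.1,0,15.7,0,0,0]' 50
python3 - <<'E'
from h import *
c=snap('scene'); s=manip.read_state(); k=W(-85,167,.09); print(s['force'],to(k,down(),s))
im=c['color']
cv2.imwrite('pics/s3.png',cv2.resize(im[130:280,240:440],None,fx=4,fy=4,interpolation=cv2.INTER_CUBIC))
E
```

```text
time: 3.9
eef_pos: [0.4709, 0.1034, 0.0914]
tcp_rot: [0.0, 0.633, 0.774, 0.001]
force: [-0.6, -0.4, -1.2]
opening: 0.0872
grip_force: 0.0
[ 0.75874394 -0.19898966  0.63409197] (array([ 0.05, -0.12,  0.16]), array([ 0.1, -0. ,  0. ]))
```

View pics/s3.png

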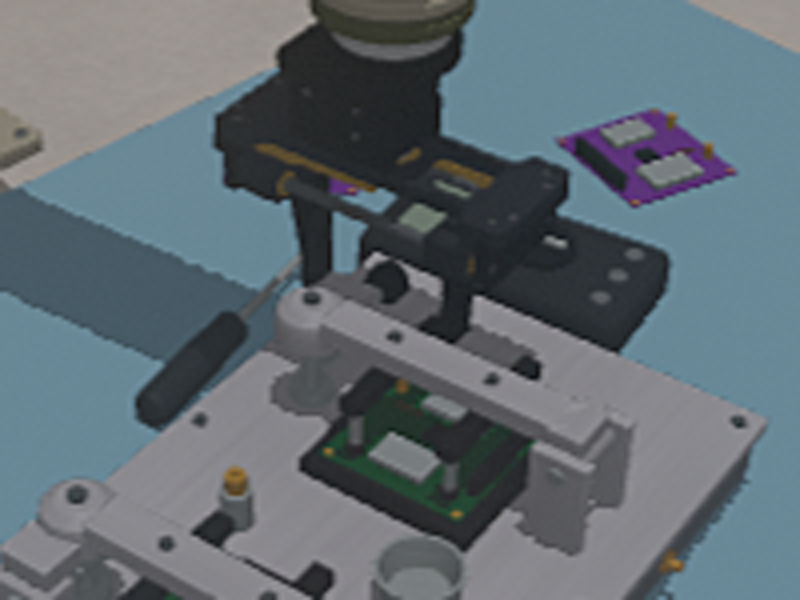

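The fingers straddle the knob at (388,283), so I'll close.

```bash
python3 -m creep '[0,0,0,0.1,0,0,0, 0,0,0,0.1,0,0,0, 1,0,0,0.1,0,0,0, 1,0,0,0.1,0,0,0, 1,0,0,0.1,0,0,0, 1,0,0,0.1,0,0,0, 1,0,0,0.1,0,0,0, 1,0,0,0.1,0,0,0]' 50; python3 -m creep '[1,0,0,0,0,0,0, 1,0,0,0,0,0,0]'
```

```text
time: 4.62
eef_pos: [0.4704, 0.103, 0.0895]
tcp_rot: [-0.0, 0.633, 0.774, 0.0]
force: [-0.2, 0.5, 0.2]
opening: 0.0417
grip_force: 0.0
time: 4.78
eef_pos: [0.4704, 0.103, 0.0895]
tcp_rot: [-0.0, 0.633, 0.774, 0.0]
force: [-0.1, 0.0, -0.3]
opening: 0.0284
grip_force: 0.0
```

```bash
python3 -m creep '[1,0,0,0,0,0,0, 1,0,0,0,0,0,0, 1,0,0,0,0,0,0, 1,0,0,0,0,0,0]'
```

```text
time: 5.12
eef_pos: [0.471, 0.1031, 0.0898]
tcp_rot: [0.0, 0.633, 0.774, 0.001]
force: [4.3, 1.1, -1.3]
opening: 0.0232
grip_force: 50.0
```

```bash
python3 -m creep '[1,0.4,0,0,0,0,0, 1,0.8,0,0,0,0,0, 1,1.2,0,0,0,0,0, 1,1.6,0,0,0,0,0, 1,1.9,0,0,0,0,0, 1,1.9,0,0,0,0,0, 1,1.9,0,0,0,0,0]'
python3 - <<'E'
from h import *
c=snap('top'); s=manip.read_state(); print(Rj.inv().apply(s['force']), Rj.inv().apply(s['eef_pos']-[q[0],q[1],0]),s['opening'])
c=snap('scene');im=c['color']
cv2.imwrite('pics/s4.png',cv2.resize(im[160:260,280:410],None,fx=6,fy=6,interpolation=cv2.INTER_CUBIC))
E
```

```text
time: 5.7
eef_pos: [0.4676, 0.1198, 0.0897]
tcp_rot: [0.001, 0.634, 0.773, -0.0]
force: [6.6, -6.7, -2.0]
opening: 0.0224
grip_force: 50.0
[ 6.36723575 -8.82646836 -1.58050236] [-0.08390972  0.18319933  0.08972544] 0.02241006646395058
```

View pics/s4.png

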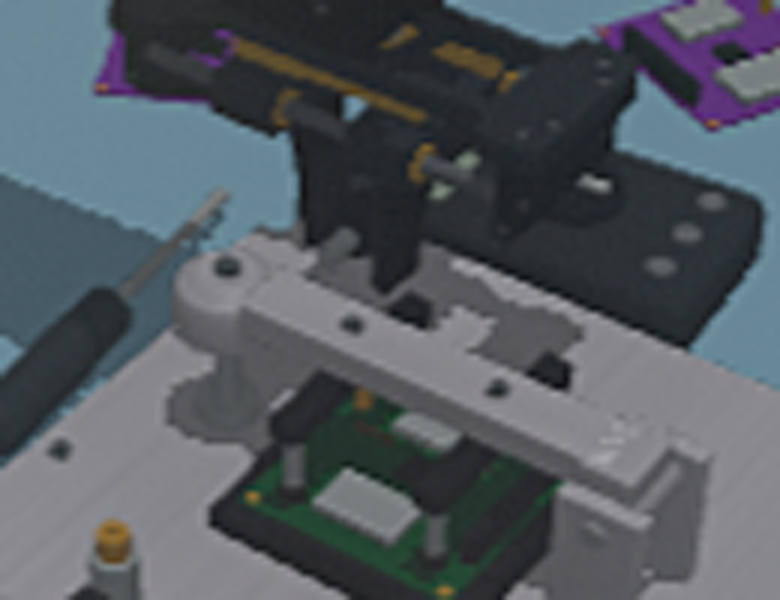

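```bash
python3 -m creep '[1,0.2,0.1,0,0,0,0, 1,0.3,0.1,0,0,0,0, 1,0.3,0.1,0,0,0,0, 1,0.3,0.1,0,0,0,0]'
python3 - <<'E'
from h import *
s=manip.read_state(); print(Rj.inv().apply(s['force']), Rj.inv().apply(s['eef_pos']-[q[0],q[1],0]),s['opening'])
g=Rj.inv().apply(np.array([.471,.1031,.0898])-[q[0],q[1],0]);print(g)
E
```

```text
time: 6.13
eef_pos: [0.4673, 0.1224, 0.0895]
tcp_rot: [0.001, 0.634, 0.773, -0.001]
force: [3.6, -8.1, 2.0]
opening: 0.0226
grip_force: 50.0
[ 1.90024752 -8.60154275  1.97723422] [-0.08375585  0.18591365  0.08946897] 0.022572057541264737
[-0.08390243  0.16624352  0.0898    ]
```

```bash
python3 - <<'E'
import numpy as np
x,z=-.0838-.085,.0895-.098
for a in (2,4,6,8,10,12,15,18,21,24,27,30,33):
    t=np.radians(a);C,S=np.cos(t),np.sin(t); print(a,'y %.2f z %.2f'%((C*x+S*z-x)*100,-(-S*x+C*z-z)*100))
E
```

```text
2 y -0.02 z -0.59
4 y -0.02 z -1.18
6 y 0.00 z -1.77
8 y 0.05 z -2.36
10 y 0.11 z -2.94
12 y 0.19 z -3.53
15 y 0.36 z -4.40
18 y 0.56 z -5.26
21 y 0.82 z -6.11
24 y 1.11 z -6.94
27 y 1.45 z -7.76
30 y 1.84 z -8.55
33 y 2.26 z -9.33
```

```bash
python3 -m creep '[1,0,0,-0.3,1,0,0, 1,0,-0.02,-0.59,2,0,0, 1,0,-0.02,-0.9,3,0,0, 1,0,-0.02,-1.18,4,0,0, 1,0,-0.02,-1.18,4,0,0]'
python3 - <<'E'
from h import *
s=manip.read_state(); print(Rj.inv().apply(s['force']), Rj.inv().apply(s['wrist_torque']),Rj.inv().apply(s['eef_pos']-[q[0],q[1],0]),s['opening'])
E
```

```text
time: 6.55
eef_pos: [0.4671, 0.1223, 0.1014]
tcp_rot: [-0.022, 0.634, 0.773, -0.029]
force: [1.9, -7.7, -1.2]
opening: 0.0225
grip_force: 50.0
[ 0.29617449 -7.91737167 -1.20038213] [-1.95431688 -0.55827768  0.20139339] [-0.08392805  0.18579858  0.10137631] 0.022522082634432717
```

Free: it is 12 mm up and the load is small. In the arm's own frame the same table applies, so I'll continue with 29° more.

```bash
python3 -m creep '[1,0,-0.02,-0.59,2,0,0, 1,0,-0.02,-1.18,4,0,0, 1,0,0,-1.77,6,0,0, 1,0,0.05,-2.36,8,0,0, 1,0,0.11,-2.94,10,0,0, 1,0,0.19,-3.53,12,0,0, 1,0,0.36,-4.4,15,0,0, 1,0,0.36,-4.4,15,0,0]'
python3 - <<'E'
from h import *
s=manip.read_state(); print(Rj.inv().apply(s['force']), Rj.inv().apply(s['eef_pos']-[q[0],q[1],0]),s['opening'],s['joint_positions'].round(2))
E
```

```text
time: 7.22
eef_pos: [0.4739, 0.1236, 0.1454]
tcp_rot: [-0.105, 0.625, 0.762, -0.131]
force: [-1.4, -10.0, -0.1]
opening: 0.0226
grip_force: 50.0
[-3.3654552  -9.55609321 -0.05547117] [-0.07703796  0.18576258  0.14543886] 0.022602495928259296 [-0.68  0.38  0.44  1.7  -0.17  1.43  0.01]
```

```bash
python3 -m creep '[1,0,-0.02,-0.59,2,0,0, 1,0,-0.02,-1.18,4,0,0, 1,0,0,-1.77,6,0,0, 1,0,0.05,-2.36,8,0,0, 1,0,0.11,-2.94,10,0,0, 1,0,0.19,-3.53,12,0,0, 1,0,0.27,-4.0,13.5,0,0, 1,0,0.31,-4.2,14.3,0,0, 1,0,0.31,-4.2,14.3,0,0, 1,0,0.31,-4.2,14.3,0,0, 1,0,0.31,-4.2,14.3,0,0]'
python3 - <<'E'
from h import *
c=snap('scene'); s=manip.read_state(); p=Rj.inv().apply(s['eef_pos']-[q[0],q[1],0])
a=np.degrees(np.arctan2(p[2]-.098,.085-p[0])-np.arctan2(-.0085,.1688)); print(Rj.inv().apply(s['force']),p,a,170*np.sin(np.radians(a)),s['opening'],s['grip_force'],abs(s['qd']).max())
cv2.imwrite('pics/s5.png',cv2.resize(c['color'][110:330,200:440],None,fx=2.7,fy=2.7,interpolation=cv2.INTER_CUBIC))
E
```

```text
time: 8.13
eef_pos: [0.4896, 0.1267, 0.1834]
tcp_rot: [-0.181, 0.608, 0.74, -0.223]
force: [1.8, -8.0, -0.4]
opening: 0.0227
grip_force: 50.0
[-0.20213268 -8.99863058 -0.52284401] [-0.06097645  0.18576044  0.18342392] 33.21845195943773 93.13155439342496 0.022796294084511205 49.99165154993534 0.0019617072377835112
```

View pics/s5.png

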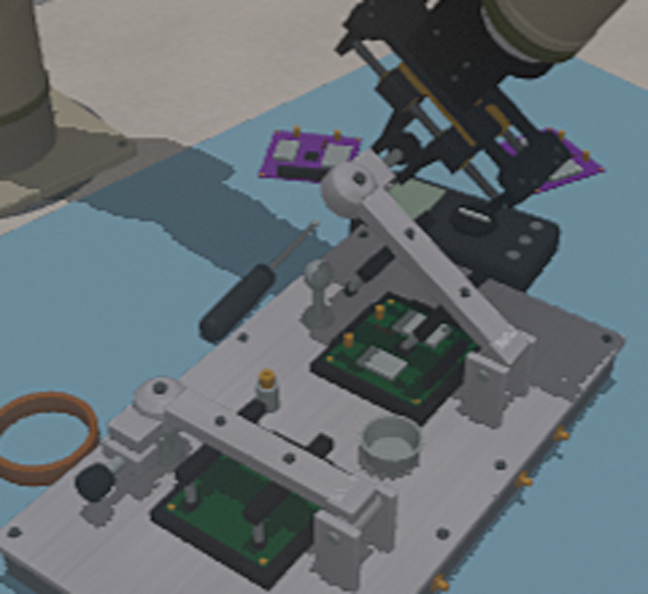

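The left arm is raised about 93 mm, with its socket at (352,190) above the bare ball at (318,270). The board is seated, the right station is still latched, and nothing is moving, so I'm handing in.

```bash
python3 -c "from workcell import manip; print(manip.sign_off())"
```

```text
the job is handed in; nothing more can be done
None
```

I unlatched the left station, which holds the radio board, and raised its hold-down arm about 93 mm above the ball; the gripper is still holding it there, and both boards are seated, the right station is still latched and nothing else was disturbed.

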